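Load the juice press and shut its feed hatch

TASK

Tip all the clementines from the scoop into the tilted-out feed hatch of the juice press and stand the empty scoop upright on the counter. With the fruit in it, push the hatch fully shut until its catch snaps home, and do not shift or knock over the cups, bottles and other things on the counter.

Things in the scene. Friction and masses are not known exactly. Their poses are not given: they have to be found in the camera images.
- scoop: Steel scoop with four clementines, 110 x 110 mm, floor 3 mm, back and side walls 36 mm high, 4 mm thick. Origin: centre of its underside; +x points out of the open nose, where a lip 7 mm above the underside holds the fruit (nose tipped 35 deg down it rolls out; 45 to 50 deg empties it). A black handle bar over it runs along x from a 30 mm wide post on the back wall. 180 g, full 400 g.
- scoop_grip (a point): Grip point in the middle of the scoop's handle: the bar there is 14 mm thick (across the scoop's y axis), 20 mm high (75 to 95 mm above the underside) and 75 mm long (scoop x -55 to +20 mm); this point is at scoop x -20 mm, y 0, 85 mm above the underside.
- scoop_nose (a point): Middle of the top of the scoop's pouring lip: scoop x +55 mm, y 0, 7 mm above the underside.
- press: Juice press, a black cabinet 280 mm wide, 240 mm deep, 270 mm high (a clear dome set back on top reaches 330 mm), fixed to the counter. Origin: at counter height below the middle of its front face; its +x axis points from the front face into the cabinet, y along its width, z up.
- hatch_hinge (a point): Middle of the feed hatch's hinge line, 50 mm above the counter in the plane of the press's front face; the line runs along the press's y axis. Its x and z axes turn with the hatch; closed, they equal the press's axes.
- hatch_rim (a point): Middle of the hatch's top outer edge. The hatch front is an aluminium panel 244 mm wide, 170 mm high from the hinge line, 12 mm thick, its outer face 12 mm in front of the hinge line. Behind it hangs an open-topped white pocket.
- hatch_pocket (a point): Middle of the pocket's floor, 55 mm behind the hinge line and 6 mm above it when shut; axes turn with the hatch (x into the press, z up when shut). Pocket: inside 216 mm wide (y), 110 mm front to back (x); side and back walls reach 120 mm from the hinge line, the front panel 170 mm. Tilted out, it is filled from above between the panel's top edge and the back wall.
- hatch (a joint): Hinge of the feed hatch (rad): 0 is fully shut on its catch, up to 0.8 tilted out towards the front. It stays where it is left; about 0.12 rad short of shut it meets a roller catch that takes a push of some 8 to 15 N near the rim, and snaps home below about 0.05.
- fruit0_center (a point): Centre of a clementine, an orange ball 46 mm in diameter, 55 g, lying in the scoop at the start.
- fruit1_center (a point): Centre of a clementine, an orange ball 46 mm in diameter, 55 g, lying in the scoop at the start.
- fruit2_center (a point): Centre of a clementine, an orange ball 46 mm in diameter, 55 g, lying in the scoop at the start.
- fruit3_center (a point): Centre of a clementine, an orange ball 46 mm in diameter, 55 g, lying in the scoop at the start.
- cup: White mug, 80 mm wide, 65 mm high; a bystander standing on the counter. Origin: centre of its underside.
- pitcher: Steel milk pitcher, 84 mm wide, 100 mm high, handle at its +y; a bystander standing on the counter. Origin: centre of its underside.
- syrup: Amber syrup bottle, 68 mm wide, 240 mm high; a bystander standing on the counter. Origin: centre of its underside.
- tamper: Dark steel tamper, 58 mm wide, 90 mm high; a bystander standing on the counter. Origin: centre of its underside.
- jar: Glass jar with lid, 80 mm wide, 90 mm high; a bystander standing on the counter. Origin: centre of its underside.
- tumbler: Glass tumbler, 68 mm wide, 100 mm high; a bystander standing on the counter. Origin: centre of its underside.
Mind the look-alikes: they are no part of the job. Leave any pink look-alike of the part that bears fruit1_center alone. What is shaped like the part that bears fruit2_center but green is not meant.

How it is judged:
By the outcome, as a careful person would: the job done as asked, in the order asked, and still so for the second after the job is handed in, with the robot touching nothing.
It also fails if it takes over 72 s, if anything falls off the work surface, if the arm or the gripper's body presses on something with over 40 N, if the wrist force passes 120 N, or if a joint passes its speed limit or range.

ROBOT

A 6-joint arm with a two-finger parallel gripper is mounted at the origin on the work surface. World frame = base frame: x ahead of the robot, y to its left, z up, the work surface at z = 0. Lengths are in m, angles in rad, forces in N, time in s.
With the tool pointing down it reaches from about 0.35 to 0.975 m from the base axis. Payload 7.1 kg.
Tool frame: the origin (TCP) lies on the mounting face of the last link; the fingertips stand 182 mm ahead of it and the grasp point (between the pads) lies 163 mm ahead of it (arm.tips_ahead is the z of the fingertips in the tool frame, in m); z points along the fingers, y is the line along which they close (so a half turn about z gives the same grasp; the last joint's range is limited). The gripper opens to 88 mm and grips with 3 to 60 N. Pads are 20 mm wide; open, the fingers measure 115 mm over their backs; the gripper's body (75 mm by 178 mm) begins 61 mm behind the grasp point.
Start: joints at [-1.336, 0.423, 1.63, -0, 1.089, -0.019], TCP at [0.157, -0.605, 0.405] pointing down, gripper open.
Joint ranges: [-3, 3], [-0.9, 2.11], [0.09, 2.58], [-1.31, 4.45], [0.11, 2.69], [-2.54, 2.54]. Speed limits (rad/s): [2.39, 2.39, 3.01, 3.14, 3.14, 3.14].

INTERFACE

Orientations are given as a unit quaternion [w, x, y, z].
In Python, from plant import monitor, viewer, arm gives the robot as it stands.
- The arm moves only by the shell command python3 -m crank 'ROWS' [FORCE]. ROWS is JSON, a list that holds one entry, the list of rows, each a list of 5 numbers: the opening, from 0 (shut) to 1 (fully open), then the shift along the tool's x, y, z as a fraction of full scale, then the turn about the tool's z as a fraction of full scale. A call has 1 to 12 rows; each row shifts and turns the commanded pose from where the row before left it, along the tool's axes as they then stand; what a row does not reach is not made up. Full scale, the value 1, is 300 mm for a shift and 360 degrees for a turn. A row lasts 1/8 s, in which the tool goes at most 62.5 mm and 10.7 degrees, less where a joint would pass 70% of its speed; a pose out of reach is approached as far as the arm can. A call with a number of a shift or a turn outside -1 to 1 is refused whole. A call with a gripper value outside its range is refused whole. The fingers move at their own pace and stop on an object; FORCE is the grip in N (left out, the last holds). Time passes only in rows, so rows that do not move let the fingers close. It gives the time, the measured TCP pose, the force, the opening and the grip force at its end, in the units of the state.
- monitor.sense(): the state, without advancing time (a new reading comes with each control period).
- viewer.capture(name): name is "scene" or "top" or "wrist"; returns a dict with "pixels" (420x560x3 uint8, blue, green, red), "z_map" (420x560 float32, m along the optical axis (not along the pixel's ray), 0 where there is no reading), "intrinsics" (3x3 intrinsics, pixels), "pose" (4x4, takes a point from camera to world coordinates); the wrist camera has in their place "T_tool_cam" (4x4, takes a point from camera to tool coordinates, whose origin is the TCP and whose axes are the flange's). Camera axes: x right, y down, z forward; pixel columns grow to the right and rows downward; lengths in m; the calibration is good to about 2 mm. A picture is of the moment at which its call begins: read the wrist's pose just before it.
- arm.finish_job(): hands the job in; it is judged then, once.
The state is a dict: "t": time; "q": joint angles; "joint_velocities": joint speeds; "joint_efforts": joint torques, N m; "tcp_pos": TCP position; "ee_rot": TCP orientation; "ft_force": force on the tool from outside, world axes, zero at the start; "moment": the same for the moment, N m; "gripper_width": opening from 0.0 (shut) to 1.0 (fully open); "grip_force": force on a finger pad.
Only numpy, scipy, OpenCV 4.12 (cv2) and the standard library are available. Lean on these libraries where they do the work, as an engineer would, in place of code of your own. Each camera call takes 0.05 s, during which the arm holds its last target. There are 200 camera calls.

## Working session

There is one attempt and no reset: what is moved stays moved. The work goes in short steps, Python scripts to look and compute and a shell command to move; the robot and the scene stay as the last step left them, time stands still between calls to the robot, and variables do not carry over. Pictures are saved under pics/ and viewed, at most 10 in all, crops included, and the job is handed in when it is done.

```bash
ls; mkdir -p pics
cat > h.py <<'E'
import numpy as np, cv2
from scipy.spatial.transform import Rotation as R
from plant import monitor, viewer, arm
def rot(q): return R.from_quat([q[1],q[2],q[3],q[0]]).as_matrix()
def cap(name,png=None):
    s=monitor.sense(); c=viewer.capture(name)
    if 'pose' in c: T=c['pose']
    else:
        W=np.eye(4); W[:3,:3]=rot(s['ee_rot']); W[:3,3]=s['tcp_pos']; T=W@c['T_tool_cam']
    c['T']=np.array(T)
    if png: cv2.imwrite('pics/'+png,c['pixels'])
    np.savez('/tmp/'+name,z=c['z_map'],K=c['intrinsics'],T=c['T'],p=c['pixels'])
    return c
def cloud(name):
    d=np.load('/tmp/'+name+'.npz'); z=d['z'];K=d['K'];v,u=np.mgrid[:z.shape[0],:z.shape[1]]
    P=np.stack([(u-K[0,2])*z/K[0,0],(v-K[1,2])*z/K[1,1],z],-1)
    P=P@d['T'][:3,:3].T+d['T'][:3,3]; P[z==0]=np.nan
    return P,d['p']
E
python3 - <<'E'
from h import *
for n in('scene','top'): c=cap(n,n+'0.png'); print(c['T'].round(3).tolist())
s=monitor.sense(); print(s['tcp_pos'],s['ee_rot'],s['t'],s['gripper_width'],rot(s['ee_rot']).round(3))
E
```

```text
pics
[[0.284, 0.749, -0.599, 1.219], [0.959, -0.219, 0.181, -0.13], [0.004, -0.625, -0.78, 1.046], [0.0, 0.0, 0.0, 1.0]]
[[-0.021, -0.988, 0.155, 0.372], [-0.999, 0.026, 0.028, 0.049], [-0.032, -0.155, -0.987, 1.266], [0.0, 0.0, 0.0, 1.0]]
[ 0.15690286 -0.60473233  0.40400161] [-6.57299979e-04  9.91953534e-01  1.26600751e-01 -7.21255656e-05] 0.1 1.0019478237336978 [[ 0.968  0.251 -0.   ]
 [ 0.251 -0.968  0.001]
 [ 0.    -0.001 -1.   ]]
```

View pics/scene0.png

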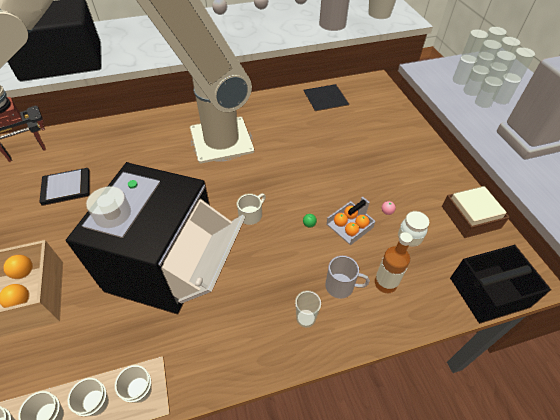

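View pics/top0.png

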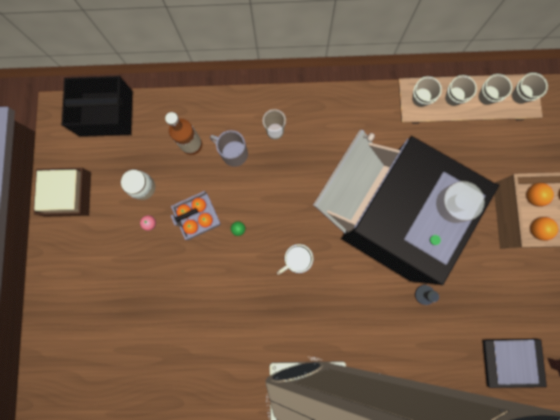

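The scene view shows the scoop with 4 orange fruit at (350,220). The look-alikes are the green ball at (310,220) and the pink ball at (389,208). The hatch leans out to the right at (205,250). The top view has the scoop at (195,215), the hatch at (355,180), the mug at (298,259) and the pitcher, syrup and tumbler along the far side. Next I'll measure these.

Run:
```python
from h import *
P,p=cloud('top')
H=P[...,2]
def rect(m,n):
    q=P[m][:,:2]; r=cv2.minAreaRect(q.astype(np.float32)); print(n,m.sum(),'c',np.round(r[0],4),'size',np.round(r[1],3),'ang',round(r[2],1),np.round(cv2.boxPoints(r),3).tolist())
v,u=np.mgrid[:420,:560]
reg=lambda a,b,c,d:(u>=a)&(u<=b)&(v>=c)&(v<=d)
rect(reg(330,510,120,300)&(H>.255)&(H<.285),'press top')
s=reg(165,225,185,245)
rect(s&(H>.015)&(H<.09),'scoop')
gray=p.max(-1)
bar=s&(gray<50)&(H>.08); rect(bar,'bar'); print(np.nanmedian(H[bar]))
hsv=cv2.cvtColor(p,cv2.COLOR_BGR2HSV)
for a in [(165,235,185,245)]:
    m=(reg(*a)&(hsv[...,0]<20)&(hsv[...,1]>200)&(hsv[...,2]>150)&(H>.02)).astype(np.uint8)
    n,l,st,ce=cv2.connectedComponentsWithStats(m)
    for i in range(1,n):
        if st[i,4]>15: print('fruit',ce[i].round(0),P[l==i].mean(0).round(3),H[l==i].max().round(3))
for (x,y) in [(362,136),(318,203),(349,222),(398,152),(413,138),(346,235),(368,165),(335,200),(370,200),(385,180),(372,137)]: print((x,y),P[y,x].round(3))
for n,a in dict(cup=(275,315,242,278),pitcher=(212,250,130,168),syrup=(160,202,110,155),jar=(118,155,168,200),tumbler=(260,290,108,140),tamper=(412,440,283,306),green=(228,248,219,239),pink=(138,157,213,232)).items():
    m=reg(*a)&(H>.02)&(H<.3); print(n,P[m].mean(0).round(3),np.nanmax(H[m]).round(3))
c=p[165:265,135:255]; big=cv2.resize(c,None,fx=5,fy=5,interpolation=cv2.INTER_CUBIC)
d=cv2.resize(p[110:260,300:450],None,fx=1,fy=1)
cv2.imwrite('pics/c1.png',big)
```

```text
press top 10452 c [ 0.5127 -0.2862] size [0.244 0.282] ang 56.7 [[0.328000009059906, -0.3109999895095825], [0.5640000104904175, -0.4650000035762787], [0.6970000267028809, -0.2619999945163727], [0.4620000123977661, -0.10700000077486038]]
scoop 951 c [0.5401 0.3218] size [0.111 0.111] ang 23.5 [[0.46700000762939453, 0.3499999940395355], [0.5109999775886536, 0.24899999797344208], [0.6129999756813049, 0.2930000126361847], [0.5690000057220459, 0.39500001072883606]]
bar 41 c [0.5304 0.3335] size [0.008 0.057] ang 21.6 [[0.515999972820282, 0.35899999737739563], [0.5370000004768372, 0.3050000071525574], [0.5440000295639038, 0.30799999833106995], [0.5230000019073486, 0.3619999885559082]]
0.09316487223615177
fruit [199. 204.] [0.568 0.307 0.043] 0.079
fruit [183. 209.] [0.557 0.354 0.044] 0.05
fruit [205. 220.] [0.522 0.287 0.042] 0.051
fruit [190. 227.] [0.503 0.332 0.043] 0.049
(362, 136) [ 0.723 -0.162  0.173]
(318, 203) [ 0.542 -0.037  0.179]
(349, 222) [ 0.49  -0.114  0.186]
(398, 152) [ 0.667 -0.247  0.204]
(413, 138) [ 0.682 -0.266  0.274]
(346, 235) [ 0.46  -0.112  0.137]
(368, 165) [ 0.66  -0.188  0.102]
(335, 200) [ 0.556 -0.086  0.138]
(370, 200) [ 0.534 -0.156  0.261]
(385, 180) [ 0.581 -0.194  0.266]
(372, 137) [ 0.712 -0.184  0.195]
cup [0.4   0.024 0.058] 0.072
pitcher [0.738 0.209 0.068] 0.105
syrup [0.755 0.33  0.145] 0.245
jar [0.63  0.483 0.076] 0.097
tumbler [0.808 0.077 0.069] 0.104
tamper [ 0.298 -0.339  0.083] 0.267
green [0.496 0.193 0.038] 0.049
pink [0.52  0.462 0.037] 0.051
```

View pics/c1.png

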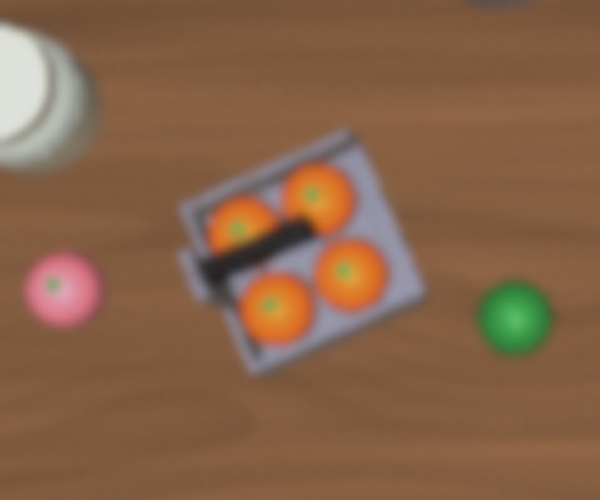

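Measured against the given sizes:

| Item | Result | Check |
|---|---|---|
| Scoop | 111 × 111 mm, centre (0.540, 0.322), +x yaw about -66° | Matches 110 × 110 mm |
| Press top | 244 × 282 mm, front mid (0.58, -0.185) | Matches 240 × 280 mm |
| Fruit | Four orange balls inside the scoop, crop (240,235), (318,200), (277,310), (350,275) | Tops about 0.05 m |

The pink ball at (63,290) and the green ball at (515,318) lie outside the scoop, so they are the look-alikes. Next I'll fit the hatch and work out the first move.

```bash
cat >> h.py <<'E'
PX=np.array([-.551,-.835,0]); PY=np.array([.835,-.551,0]); PO=np.array([.5795,-.1845,0])  # press x, y(sign free), origin
def W(px,z,py=0): return PO+PX*px+PY*py+np.array([0,0,z])
def go(gp):   # shift (fractions) to bring the grasp point to gp
    s=monitor.sense(); M=rot(s['ee_rot']); g=s['tcp_pos']+M[:,2]*.163
    d=M.T@(np.array(gp)-g)
    print('gp',g.round(4),'shift frac',(d/.3).round(3),'mm',(d*1e3).round(0),'yaw',round(np.degrees(np.arctan2(M[1,0],M[0,0])),1))
E
python3 - <<'E'
from h import *
P,p=cloud('top'); Q=P-PO; X=Q@PX; Y=Q@PY; H=P[...,2]
v,u=np.mgrid[:420,:560]
m=(u>300)&(u<420)&(v>120)&(v<245)&(H>.03)&(X<-.005)&(abs(Y)<.125)
for a in np.arange(-.14,0,.01):
    k=m&(X>=a)&(X<a+.01)
    if k.sum()>5: print(round(a,2),k.sum(),'z',np.percentile(H[k],[2,25,50,75,98]).round(3),'Y',np.percentile(Y[k],[1,99]).round(3))
E
python3 - <<'E'
from h import *
go([.40,-.25,.40])
E
```

```text
-0.12 129 z [0.171 0.174 0.175 0.177 0.18 ] Y [-0.12   0.117]
-0.11 334 z [0.172 0.176 0.178 0.18  0.183] Y [-0.121  0.118]
-0.1 341 z [0.161 0.165 0.168 0.172 0.176] Y [-0.122  0.116]
-0.09 346 z [0.148 0.153 0.156 0.16  0.194] Y [-0.122  0.115]
-0.08 339 z [0.136 0.141 0.145 0.148 0.195] Y [-0.121  0.117]
-0.07 313 z [0.124 0.129 0.132 0.135 0.151] Y [-0.121  0.112]
-0.06 315 z [0.112 0.117 0.121 0.124 0.159] Y [-0.122  0.11 ]
-0.05 313 z [0.1   0.105 0.109 0.113 0.168] Y [-0.122  0.112]
-0.04 321 z [0.088 0.094 0.097 0.102 0.175] Y [-0.121  0.111]
-0.03 327 z [0.076 0.081 0.085 0.096 0.183] Y [-0.122  0.111]
-0.02 325 z [0.064 0.069 0.074 0.102 0.192] Y [-0.122  0.112]
-0.01 167 z [0.058 0.062 0.064 0.11  0.198] Y [-0.121  0.111]
gp [ 0.1569 -0.6045  0.241 ] shift frac [ 1.081 -0.941 -0.529] mm [ 324. -282. -159.] yaw 14.5
```

```bash
python3 -m crank '[[[1,0,0,-0.2,0],[1,0,0,-0.2,0],[1,0,0,-0.13,0],[1,0,0,0,-0.0295],[1,0,0,0,-0.0295],[1,0,0,0,-0.0295],[1,0,0,0,-0.0295],[1,0,0,0,-0.0295],[1,0,0,0,-0.0295],[1,0,0,0,-0.0295],[1,0,0,0,-0.0295],[1,0,0,0,-0.0295]]]' 40; python3 -c "
from h import *
go([.40,-.25,.40])"
```

```text
t: 1.6
tcp_pos: [0.1569, -0.6049, 0.5631]
ee_rot: [-0.0, 0.57, 0.822, 0.0]
ft_force: [-0.4, 0.5, -0.4]
gripper_width: 0.997
grip_force: 0.0
gp [ 0.1569 -0.6047  0.4001] shift frac [8.240e-01 1.173e+00 1.000e-03] mm [247. 352.   0.] yaw 110.5
```

The hatch is open by about 0.69 rad. Its inner rim corner is at press x -0.108, z 0.181. Now over to the scoop.

```bash
python3 -m crank '[[[1,0,0,0,-0.0086],[1,0.137,0.195,0,0],[1,0.137,0.195,0,0],[1,0.137,0.195,0,0],[1,0.137,0.195,0,0],[1,0.137,0.195,0,0],[1,0.137,0.195,0,0]]]'; python3 -c "
from h import *
go([.538,.327,.24])"
```

```text
t: 2.48
tcp_pos: [0.3545, -0.284, 0.5635]
ee_rot: [0.0, 0.551, 0.835, 0.0]
ft_force: [0.6, -0.5, -0.2]
gripper_width: 1.002
grip_force: 0.0
gp [ 0.3545 -0.284   0.4005] shift frac [1.631 1.364 0.535] mm [489. 409. 161.] yaw 113.2
```

```bash
python3 -m crank '[[[1,0.148,0.124,0,0],[1,0.148,0.124,0,0],[1,0.148,0.124,0,0],[1,0.148,0.124,0,0],[1,0.148,0.124,0,0],[1,0.148,0.124,0,0],[1,0.148,0.124,0,0],[1,0.148,0.124,0,0],[1,0.148,0.124,0,0],[1,0.148,0.124,0,0],[1,0.148,0.124,0.15,0],[1,0,0,0.15,0]]]'
python3 - <<'E'
from h import *
go([.538,.327,.085])
c=cap('wrist'); P,p=cloud('wrist'); H=P[...,2]
D=np.hypot(P[...,0]-.54,P[...,1]-.322)<.1
for n,m in dict(scoop=D&(H>.012)&(H<.06),bar=D&(H>.085)&(H<.105)&(p.max(-1)<70)).items():
    r=cv2.minAreaRect(P[m][:,:2].astype(np.float32)); print(n,m.sum(),r,cv2.boxPoints(r).round(3).tolist(),np.median(H[m]))
cv2.imwrite('pics/w1.png',p)
E
```

```text
t: 3.98
tcp_pos: [0.5354, 0.3192, 0.4791]
ee_rot: [0.0, 0.549, 0.836, 0.001]
ft_force: [0.8, 0.1, -0.2]
gripper_width: 0.995
grip_force: 0.0
gp [0.5356 0.3194 0.3161] shift frac [0.02  0.016 0.77 ] mm [  6.   5. 231.] yaw 113.4
scoop 4349 ((0.5385144948959351, 0.32371604442596436), (0.11028004437685013, 0.1101471334695816), 23.587322235107422) [[0.4659999907016754, 0.35199999809265137], [0.5099999904632568, 0.25099998712539673], [0.6110000014305115, 0.29499998688697815], [0.5669999718666077, 0.3959999978542328]] 0.04125256990004211
bar 412 ((0.5323653221130371, 0.3363337814807892), (0.011715929955244064, 0.06692429631948471), 23.375675201416016) [[0.5139999985694885, 0.36500000953674316], [0.5400000214576721, 0.30300000309944153], [0.5509999990463257, 0.30799999833106995], [0.5239999890327454, 0.36899998784065247]] 0.09532628186429509
```

View pics/w1.png

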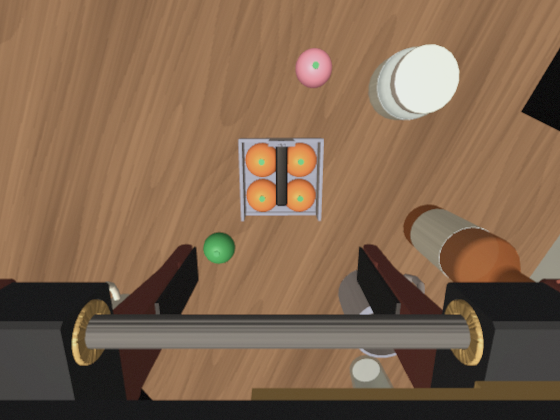

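The wrist view shows the scoop at (281,178) with its bar along the tool x axis. The pink ball (314,68) and green ball (219,248) are clear. Now descending to grip.

```bash
python3 -m crank '[[[0.6,0.019,0.015,0.15,0],[0.6,0,0,0.19,0],[0.6,0,0,0.19,0],[0.6,0,0,0.14,0],[0.6,0,0,0.07,0],[0.6,0,0,0.027,0],[0.6,0,0,0,0]]]' 45; python3 -c "
from h import *
go([.5373,.3265,.086])"
```

```text
t: 4.9
tcp_pos: [0.5374, 0.3233, 0.2512]
ee_rot: [0.0, 0.55, 0.835, 0.001]
ft_force: [-0.4, -0.1, -0.6]
gripper_width: 0.597
grip_force: 0.0
gp [0.5376 0.3234 0.0882] shift frac [0.01  0.003 0.007] mm [3. 1. 2.] yaw 113.2
```

```bash
python3 -m crank '[[[0.6,0.01,0.003,0.007,0],[0,0,0,0,0],[0,0,0,0,0],[0,0,0,0,0],[0,0,0,0,0],[0,0,0,-0.03,0],[0,0,0,-0.1,0],[0,0,0,-0.17,0],[0,0,0,-0.2,0],[0,0,0,-0.2,0]]]' 45
python3 - <<'E'
from h import *
go(W(-.20,.30))
c=cap('wrist'); P,p=cloud('wrist')
cv2.imwrite('pics/w2.png',p)
E
```

```text
t: 6.15
tcp_pos: [0.536, 0.3259, 0.4597]
ee_rot: [-0.0, 0.55, 0.835, -0.001]
ft_force: [1.8, -0.2, -4.6]
gripper_width: 0.153
grip_force: 45.0
gp [0.5357 0.3257 0.2967] shift frac [-1.254  0.021 -0.011] mm [-376.    6.   -3.] yaw 113.2
```

View pics/w2.png

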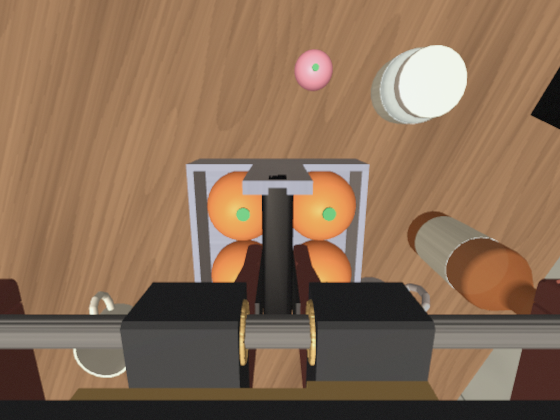

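The scoop is held level with the fruit in it. Now carrying it to the front of the hatch and turning it.

```bash
python3 -m crank '[[[0,-0.05,0,-0.01,0],[0,-0.1,0,0,0],[0,-0.13,0,0,0],[0,-0.14,0,0,0],[0,-0.14,0,0,0],[0,-0.14,0,0,0],[0,-0.14,0,0,0],[0,-0.14,0,0,0],[0,-0.12,0,0,0],[0,-0.1,0,0,0],[0,-0.05,0,0,0],[0,0,0,0,0]]]' && python3 -m crank '[[[0,0,0,0,0.01],[0,0,0,0,0.02],[0,0,0,0,0.025],[0,0,0,0,0.025],[0,0,0,0,0.025],[0,0,0,0,0.022],[0,0,0,0,0.018],[0,0,0,0,0.012],[0,0,0,0,0]]]'
python3 - <<'E'
from h import *
go(W(-.15,.285))
cap('top'); P,p=cloud('top'); cv2.imwrite('pics/t2.png',cv2.resize(p[90:270,250:450],None,fx=3,fy=3))
E
```

```text
t: 7.7
tcp_pos: [0.6841, -0.0194, 0.4593]
ee_rot: [-0.001, 0.551, 0.834, -0.001]
ft_force: [-0.7, -0.1, -3.8]
gripper_width: 0.156
grip_force: 45.0
t: 8.82
tcp_pos: [0.6839, -0.0172, 0.4607]
ee_rot: [-0.0, 0.88, 0.476, -0.0]
ft_force: [0.2, -0.4, -3.5]
gripper_width: 0.157
grip_force: 45.0
gp [ 0.6837 -0.0171  0.2977] shift frac [-0.157  0.017  0.042] mm [-47.   5.  13.] yaw 56.8
```

View pics/t2.png

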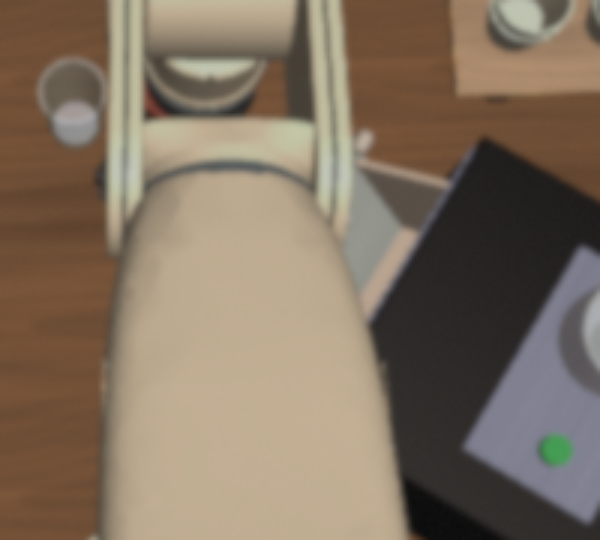

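```bash
python3 -m crank '[[[0,-0.05,0.017,0.02,0],[0,-0.1,0,0.02,0],[0,-0.1,0,0.02,0],[0,-0.08,0,0.016,0],[0,-0.04,0,0,0],[0,-0.02,0,0,0],[0,0,0,0,0]]]' 45 && python3 -m crank '[[[0,0,0,0.01,0],[0,0,0,0.01,0],[0,0,0,0.01,0],[0,-0.02,0,0.01,0],[0,-0.028,0,0.012,0],[0,0,0,0,0]]]' 14
python3 - <<'E'
from h import *
go(W(-.064,.260)); print(monitor.sense()['ft_force'])
cap('wrist'); P,p=cloud('wrist'); cv2.imwrite('pics/w3.png',p)
E
```

```text
t: 9.75
tcp_pos: [0.6246, -0.1191, 0.4387]
ee_rot: [0.0, 0.88, 0.475, 0.0]
ft_force: [0.3, 1.2, -4.6]
gripper_width: 0.155
grip_force: 45.0
t: 10.5
tcp_pos: [0.616, -0.1318, 0.4224]
ee_rot: [-0.0, 0.88, 0.474, -0.0]
ft_force: [0.2, -1.3, -4.7]
gripper_width: 0.158
grip_force: 14.0
gp [ 0.6158 -0.1319  0.2594] shift frac [ 0.    -0.005 -0.002] mm [ 0. -1. -1.] yaw 56.6
[ 0.24198528 -1.34863514 -4.71155671]
```

View pics/w3.png

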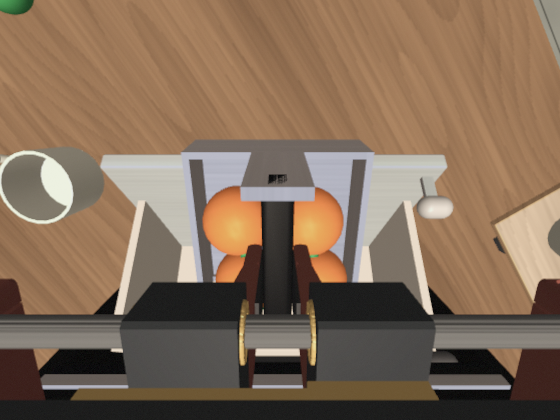

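The scoop sits centred over the pocket, with the rim under its rear edge. Continuing the arc with the grip light.

```bash
python3 -m crank '[[[0,-0.02,0,0.015,0],[0,-0.022,0,0.016,0],[0,-0.018,0,0.019,0],[0,-0.018,0,0.019,0],[0,0,0,0,0]]]' 12
python3 - <<'E'
from h import *
go(W(-.031,.227)); print(monitor.sense()['moment'])
cap('wrist'); P,p=cloud('wrist'); H=P[...,2]
X=(P-PO)@PX; Y=(P-PO)@PY
g=monitor.sense()
m=(p.max(-1)<60)&(abs(Y-np.nanmedian(Y[200:300,262:293]))<.009)&(H>.18)&(H<.33); m[:,:240]=0;m[:,320:]=0; m[300:]=0
k=np.polyfit(X[m],H[m],1); print('bar',m.sum(),np.degrees(np.arctan(k[0])),X[m].min(),X[m].max(),H[m].min(),H[m].max())
cv2.imwrite('pics/w4.png',p)
E
```

```text
t: 11.18
tcp_pos: [0.6031, -0.151, 0.4011]
ee_rot: [-0.001, 0.88, 0.475, -0.001]
ft_force: [-0.4, -0.5, -5.4]
gripper_width: 0.16
grip_force: 12.0
gp [ 0.6028 -0.151   0.2381] shift frac [-0.033 -0.003  0.037] mm [-10.  -1.  11.] yaw 56.7
[-0.11510274  0.0237626   0.00051622]
bar 3884 -11.871226786754185 -0.09223637756194351 -0.0321640413987351 0.22431891428914982 0.3142951281228953
```

View pics/w4.png

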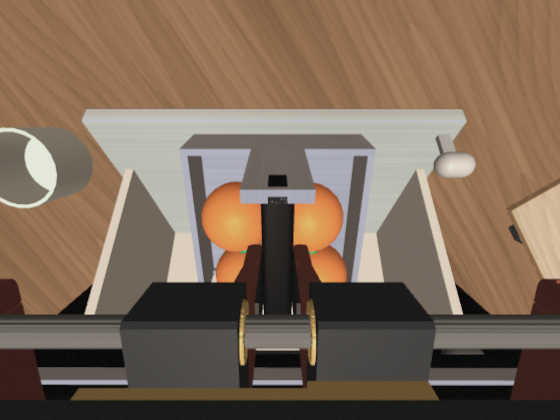

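Run:
```python
from h import *
P,p=cloud('wrist'); X=(P-PO)@PX; Y=(P-PO)@PY; H=P[...,2]
f=lambda u,v: print((u,v),'X %.3f Y %.3f Z %.3f'%(X[v,u],Y[v,u],H[v,u]))
for q in [(275,118),(275,112),(120,118),(420,118),(150,130),(275,128),(195,140),(360,140),(276,190),(278,200),(278,260),(190,170),(192,250),(366,170),(365,250),(235,210),(312,210),(356,180),(356,250)]: f(*q)
cap('scene'); c=cv2.imread if 0 else None
d=np.load('/tmp/scene.npz')['p']; cv2.imwrite('pics/s2.png',cv2.resize(d[150:320,60:290],None,fx=3,fy=3))
```

```text
(275, 118) X -0.117 Y -0.002 Z 0.171
(275, 112) X -0.121 Y -0.002 Z 0.168
(120, 118) X -0.117 Y -0.100 Z 0.171
(420, 118) X -0.118 Y 0.090 Z 0.171
(150, 130) X -0.110 Y -0.083 Z 0.167
(275, 128) X -0.111 Y -0.002 Z 0.167
(195, 140) X -0.104 Y -0.051 Z 0.182
(360, 140) X -0.104 Y 0.050 Z 0.181
(276, 190) X -0.089 Y -0.001 Z 0.258
(278, 200) X -0.084 Y 0.000 Z 0.256
(278, 260) X -0.056 Y 0.000 Z 0.251
(190, 170) X -0.088 Y -0.051 Z 0.195
(192, 250) X 0.013 Y -0.090 Z 0.069
(366, 170) X -0.088 Y 0.051 Z 0.197
(365, 250) X 0.012 Y 0.091 Z 0.069
(235, 210) X -0.065 Y -0.025 Z 0.201
(312, 210) X -0.066 Y 0.020 Z 0.202
(356, 180) X -0.079 Y 0.051 Z 0.175
(356, 250) X -0.034 Y 0.051 Z 0.186
```

View pics/s2.png

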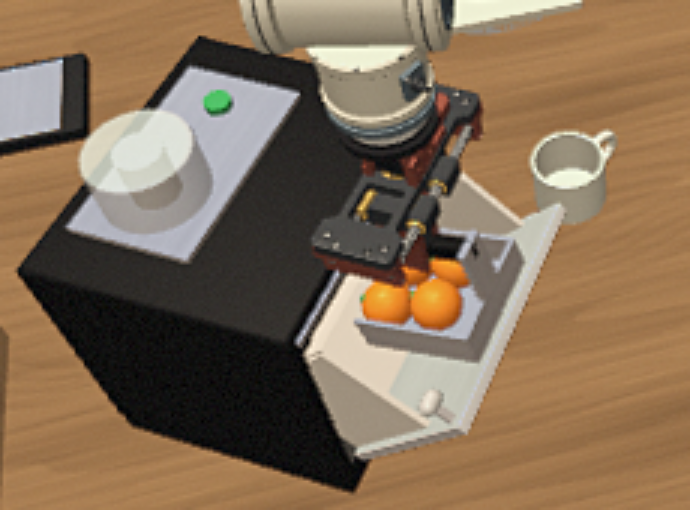

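The hatch gave way from about 0.69 to 0.76 rad, and the scoop (about 12° nose down) slid inside the rim. I'll lift and back off so the rim sits under the floor, then lever again. The hatch is now close to its stop.

```bash
python3 -m crank '[[[0,0,0,-0.04,0],[0,0.03,0,-0.035,0],[0,0.05,0,0,0],[0,0.033,0,0,0],[0,0,0,0.02,0],[0,-0.007,0,0.017,0],[0,-0.033,0,0.027,0],[0,-0.03,0,0.033,0],[0,0,0,0,0]]]' 10
cat >> h.py <<'E'
def look():
    go(W(-.054,.229)); s=monitor.sense(); cap('wrist'); P,p=cloud('wrist'); X=(P-PO)@PX; Y=(P-PO)@PY; H=P[...,2]
    g=s['tcp_pos'][2]-.163
    m=(p.max(-1)<60)&(abs(Y+.001)<.006)&(H>.18)&(H<g+.07); m[:,:262]=0;m[:,294:]=0;m[285:]=0
    if m.sum()>50:
        k=np.polyfit(X[m],H[m],1); print('bar tilt',np.degrees(np.arctan(-k[0])).round(1),m.sum(),X[m].min(),X[m].max())
    k=(abs(Y)>.06)&(abs(Y)<.1)&(X<-.08)&(X>-.15)&(H>.14)&(H<.25); i=H[k]>np.percentile(H[k],97)
    print('rim X %.3f Z %.3f'%(X[k][i].mean(),H[k][i].mean()), 'fruit px', ((p[...,2]>180)&(p[...,1]<130)&(p[...,0]<60)).sum())
E
python3 -c "
from h import *
look()"
```

```text
t: 12.4
tcp_pos: [0.6099, -0.1412, 0.3945]
ee_rot: [-0.0, 0.88, 0.474, -0.001]
ft_force: [-1.5, -2.7, -1.4]
gripper_width: 0.162
grip_force: 10.0
gp [ 0.6096 -0.1413  0.2315] shift frac [ 0.005 -0.005  0.008] mm [ 1. -1.  3.] yaw 56.6
bar tilt 26.3 1564 -0.08796206968301534 -0.053989939994468855
rim X -0.094 Z 0.181 fruit px 193
```

```bash
python3 -m crank '[[[0,-0.012,0,0.017,0],[0,-0.012,0,0.017,0],[0,-0.008,0,0.014,0],[0,-0.006,0,0.014,0],[0,0,0,0,0],[0,0,0,0,0],[0,0,0,0,0]]]' 10
python3 - <<'E'
from h import *
look(); cap('scene'); d=np.load('/tmp/scene.npz')['p']; cv2.imwrite('pics/s3.png',cv2.resize(np.hstack([d[150:320,60:260],np.load('/tmp/wrist.npz')['p'][:340:2,::2]]),None,fx=1.6,fy=1.6))
E
```

```text
t: 13.32
tcp_pos: [0.6046, -0.1492, 0.3768]
ee_rot: [0.0, 0.88, 0.475, 0.0]
ft_force: [-1.1, -2.1, -0.6]
gripper_width: 0.161
grip_force: 10.0
gp [ 0.6047 -0.1492  0.2138] shift frac [ 0.036 -0.005 -0.051] mm [ 11.  -2. -15.] yaw 56.7
bar tilt 11.7 1339 -0.08329420548345534 -0.04859804697527053
rim X -0.094 Z 0.182 fruit px 144
```

View pics/s3.png

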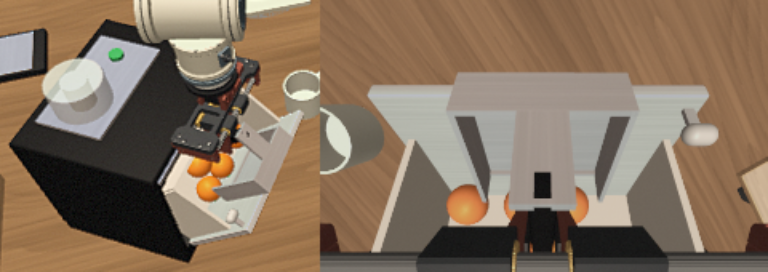

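The fruit has dropped into the pocket and the scoop looks empty. Lifting out to check that all four are in.

```bash
python3 -m crank '[[[0,0,0,0,0],[0,0,0,-0.06,0],[0,0,0,-0.12,0],[0,0,0,-0.15,0],[0,0,0,-0.12,0],[0,0.08,0,0,0],[0,0.15,0,0,0],[0,0.18,0,0,0],[0,0.18,0,0,0],[0,0.08,0,0,0],[0,0,0,0,0]]]' 30
python3 - <<'E'
from h import *
go(W(-.25,.3)); cap('wrist'); cap('scene'); cap('top'); d=np.load('/tmp/scene.npz')['p'][150:320,60:260]; t=np.load('/tmp/top.npz')['p'][120:290,270:440]; w=np.load('/tmp/wrist.npz')['p'][:340:2,::2]
cv2.imwrite('pics/s4.png',cv2.resize(np.hstack([d,t,w]),None,fx=1.2,fy=1.2))
P,p=cloud('top'); X=(P-PO)@PX; H=P[...,2]
hsv=cv2.cvtColor(p,cv2.COLOR_BGR2HSV)
m=((hsv[...,0]<20)&(hsv[...,1]>190)&(hsv[...,2]>150)&(X<.0)&(X>-.4)&(H>.06)).astype(np.uint8)
m[:,470:]=0
n,l,st,ce=cv2.connectedComponentsWithStats(m)
for i in range(1,n):
    if st[i,4]>8: print(ce[i].round(),st[i,4],P[l==i].mean(0).round(3))
E
```

```text
t: 14.8
tcp_pos: [0.7153, 0.0208, 0.5103]
ee_rot: [-0.001, 0.879, 0.476, -0.001]
ft_force: [-1.0, 0.2, -2.0]
gripper_width: 0.155
grip_force: 30.0
gp [0.7149 0.0208 0.3473] shift frac [0.014 0.    0.158] mm [ 4.  0. 47.] yaw 56.9
[370. 183.] 55 [ 0.607 -0.191  0.105]
[364. 195.] 16 [ 0.574 -0.172  0.107]
```

View pics/s4.png

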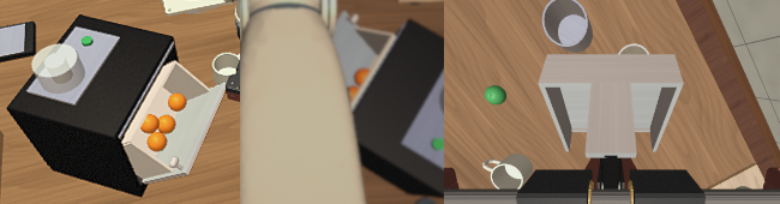

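All four are in the pocket (left panel, at about (150–178, 100–142)). The scoop reads 2 N, so it's empty. Carrying it to the free spot where it stood.

```bash
python3 -m crank '[[[0,0.03,-0.06,0,0],[0,0.055,-0.118,0,0],[0,0.055,-0.118,0,0],[0,0.055,-0.118,0,0],[0,0.055,-0.118,0,0],[0,0.055,-0.118,0,0],[0,0.055,-0.118,0.08,0],[0,0.055,-0.118,0.13,0],[0,0.055,-0.118,0.15,0],[0,0.03,-0.06,0.15,0],[0,0,0,0.12,0],[0,0,0,0.08,0]]]'
python3 - <<'E'
from h import *
go([.53,.32,.115])
E
```

```text
t: 16.45
tcp_pos: [0.529, 0.3191, 0.2976]
ee_rot: [-0.0, 0.88, 0.475, -0.001]
ft_force: [0.3, 0.1, -1.8]
gripper_width: 0.155
grip_force: 30.0
gp [0.5287 0.319  0.1346] shift frac [0.005 0.002 0.065] mm [ 2.  1. 20.] yaw 56.7
```

```bash
python3 -m crank '[[[0,0,0,0.05,0],[0,0,0,0,0]]]' 30; python3 -m crank '[[[0,0,0,0,0],[0,0,0,0,0],[0,0,0,0,0],[0,0,0,0,0]]]' 3
cat >> h.py <<'E'
def tilt(c=(.53,.32)):
    go([.53,.32,.086]); g=monitor.sense(); g=g['tcp_pos']-[0,0,.163]
    cap('wrist'); P,p=cloud('wrist'); M=rot(monitor.sense()['ee_rot']); D=(P-g)@M; x=-D[...,0]; y=D[...,1]; H=P[...,2]
    m=(abs(y)<.056)&(abs(y)>.045)&(H>.02)&(x<0)&(x>-.12)
    for a in np.arange(-.12,0,.01):
        k=m&(x>=a)&(x<a+.01)
        if k.sum()>10: print(round(a,2),k.sum(),np.percentile(H[k],[50,90,98]).round(3))
    cv2.imwrite('pics/tl.png',p)
E
python3 -c "
from h import *
tilt()"
```

```text
t: 16.7
tcp_pos: [0.53, 0.3189, 0.2835]
ee_rot: [-0.0, 0.88, 0.475, -0.001]
ft_force: [-0.5, -0.2, -2.0]
gripper_width: 0.157
grip_force: 30.0
t: 17.2
tcp_pos: [0.5305, 0.3193, 0.2842]
ee_rot: [-0.0, 0.88, 0.475, 0.0]
ft_force: [-0.0, -0.0, -2.0]
gripper_width: 0.16
grip_force: 3.0
gp [0.5306 0.3194 0.1212] shift frac [ 0.001 -0.003  0.117] mm [ 0. -1. 35.] yaw 56.7
-0.03 4965 [0.2   0.218 0.22 ]
-0.02 610 [0.049 0.061 0.062]
-0.01 713 [0.046 0.064 0.065]
```

View pics/tl.png

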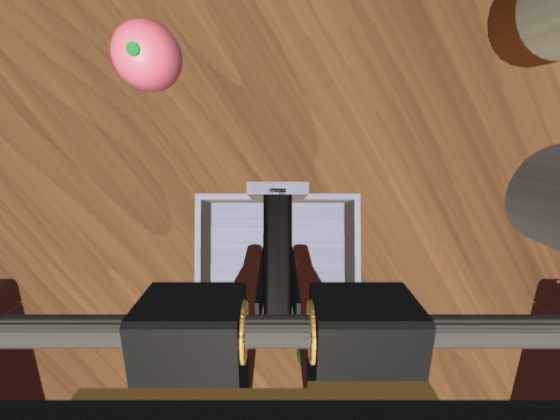

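The scoop is empty and has swung back to nearly level. The pink ball at (145,55) is clear. Lowering and releasing.

```bash
python3 -m crank '[[[0,0,0,0.05,0],[0,0,0,0.03,0],[0,0,0,0.02,0],[0,0,0,0.014,0],[0,0,0,0.005,0],[0,0,0,0,0],[0,0,0,0,0]]]' 3; python3 -c "
from h import *
go([.53,.32,.086])"
```

```text
t: 18.12
tcp_pos: [0.5304, 0.3193, 0.248]
ee_rot: [-0.0, 0.88, 0.475, 0.0]
ft_force: [-0.2, 0.2, -1.0]
gripper_width: 0.158
grip_force: 3.0
gp [0.5304 0.3193 0.085 ] shift frac [ 0.001 -0.002 -0.003] mm [ 0. -1. -1.] yaw 56.7
```

```bash
python3 -m crank '[[[0,0,0,0.006,0],[0,0,0,0,0],[0.5,0,0,0,0],[0.5,0,0,0,0],[0.5,0,0,-0.03,0],[0.5,0,0,-0.15,0],[0.5,0,0,-0.2,0],[0.5,0,0,-0.2,0],[0.5,0,0,-0.17,0],[0.5,0,0,0,0]]]'
python3 - <<'E'
from h import *
go(W(-.19,.18)); cap('wrist'); P,p=cloud('wrist'); H=P[...,2]
D=np.hypot(P[...,0]-.53,P[...,1]-.322)<.1
m=D&(H>.012)&(H<.06); r=cv2.minAreaRect(P[m][:,:2].astype(np.float32)); print(r)
b=D&(H>.07); print('bar z',np.percentile(H[b],[5,50,95]))
m=D&(H>.030)&(H<.06); print('wall tops',np.percentile(H[m],[5,50,95]))
E
```

```text
t: 19.38
tcp_pos: [0.531, 0.3196, 0.4771]
ee_rot: [-0.0, 0.88, 0.475, 0.005]
ft_force: [0.1, -0.6, -1.6]
gripper_width: 0.497
grip_force: 0.0
gp [0.5324 0.3204 0.3142] shift frac [-0.691  1.055  0.446] mm [-207.  316.  134.] yaw 56.7
((0.5123685598373413, 0.2935274839401245), (0.10531746596097946, 0.11019232869148254), 56.73657989501953)
bar z [0.33727367 0.39749619 0.41214467]
wall tops [0.03194549 0.03639746 0.04238109]
```

I've viewed more than the ten pictures allowed, so from here I'll check with numbers only.

```bash
python3 -m crank '[[[0.5,0,0,0,0],[0.5,0,0,0,0]]]'
python3 - <<'E'
from h import *
cap('wrist'); P,p=cloud('wrist'); H=P[...,2]
D=np.hypot(P[...,0]-.53,P[...,1]-.322)<.1
b=D&(H>.07)&(H<.12); q=P[b]; print('bar',b.sum(),q.mean(0),cv2.minAreaRect(q[:,:2].astype(np.float32)))
x=(q-[.529,.317,0])@PX; print(np.polyfit(x,q[:,2],1))
b=D&(H>.03)&(H<.045); q=P[b]; x=(q-[.529,.317,0])@PX; y=(q-[.529,.317,0])@PY; k=abs(y)>.045; print('walls',k.sum(),np.polyfit(x[k],q[k,2],1),x[k].min(),x[k].max())
E
```

```text
t: 19.68
tcp_pos: [0.5301, 0.3191, 0.4695]
ee_rot: [0.0, 0.88, 0.475, -0.002]
ft_force: [-0.5, -0.1, -0.6]
gripper_width: 0.5
grip_force: 0.0
bar 947 [0.52467505 0.31243402 0.09408563] ((0.5206816792488098, 0.30611521005630493), (0.07491101324558258, 0.0294871274381876), 57.04096221923828)
[0.0553454  0.09374273]
walls 591 [0.00081118 0.03584683] -0.024012818279690554 0.08078948648186154
```

The scoop stands level: walls at 36 mm with slope 0, bar at 94 mm. Now over to the hatch with the fingers shut.

```bash
python3 -m crank '[[[0,-0.077,0.117,0,0],[0,-0.077,0.117,0,0],[0,-0.077,0.117,0,0],[0,-0.077,0.117,0,0],[0,-0.077,0.117,0,0],[0,-0.077,0.117,0,0],[0,-0.077,0.117,0,0],[0,-0.077,0.117,0,0],[0,-0.077,0.117,0,0],[0,0,0,0,0]]]' 20
python3 - <<'E'
from h import *
go(W(-.19,.164)); cap('wrist'); P,p=cloud('wrist'); X=(P-PO)@PX; Y=(P-PO)@PY; H=P[...,2]
k=(abs(Y)<.1)&(X<-.06)&(X>-.2)&(H>.1)&(H<.2)
for a in np.arange(-.15,-.06,.01):
    j=k&(X>=a)&(X<a+.01)
    if j.sum()>20: print(round(a,2),j.sum(),np.percentile(H[j],[5,50,95]).round(3))
E
```

```text
t: 20.98
tcp_pos: [0.6809, -0.0305, 0.4698]
ee_rot: [-0.0, 0.881, 0.473, -0.001]
ft_force: [-0.1, 0.2, -0.5]
gripper_width: 0.001
grip_force: 0.0
gp [ 0.6807 -0.0306  0.3068] shift frac [0.02  0.002 0.476] mm [  6.   1. 143.] yaw 56.5
-0.13 1718 [0.16  0.164 0.168]
-0.12 838 [0.16  0.165 0.168]
-0.11 574 [0.151 0.155 0.159]
```

```bash
python3 -m crank '[[[0,0,0,0.16,0],[0,0,0,0.16,0],[0,0,0,0.1,0],[0,0,0,0.055,0],[0,-0.1,0,0,0],[0,-0.05,0,0,0],[0,-0.04,0,-0.04,0],[0,-0.04,0,-0.04,0],[0,-0.048,0,-0.03,0],[0,-0.048,0,-0.03,0]]]'; python3 -c "
from h import *
go(W(-.0555,.22));cap('wrist'); P,p=cloud('wrist'); X=(P-PO)@PX; Y=(P-PO)@PY; H=P[...,2]
k=(abs(Y)<.11)&(abs(Y)>.04)&(X<-.03)&(X>-.2)&(H>.1)&(H<.225)
for a in np.arange(-.15,-.03,.01):
    j=k&(X>=a)&(X<a+.01)
    if j.sum()>20: print(round(a,2),j.sum(),np.percentile(H[j],[5,50,95]).round(3))"
```

```text
t: 22.28
tcp_pos: [0.6265, -0.1103, 0.3725]
ee_rot: [0.001, 0.88, 0.475, 0.001]
ft_force: [1.6, 1.0, 1.9]
gripper_width: 0.007
grip_force: 1.1
gp [ 0.6269 -0.1104  0.2095] shift frac [-0.108  0.004 -0.035] mm [-32.   1. -11.] yaw 56.7
-0.08 3756 [0.191 0.202 0.205]
-0.07 1678 [0.204 0.205 0.206]
-0.06 343 [0.142 0.152 0.16 ]
-0.05 768 [0.121 0.206 0.212]
-0.04 501 [0.109 0.209 0.213]
```

```bash
python3 -m crank '[[[0,-0.036,0,-0.018,0],[0,-0.036,0,-0.015,0],[0,-0.036,0,-0.01,0],[0,-0.028,0,-0.008,0],[0,-0.027,0,-0.004,0],[0,-0.02,0,0,0],[0,-0.02,0,0,0]]]'; python3 -c "
from h import *
go(W(-.022,.226)); print(np.array(monitor.sense()['ft_force'])@PX)"
```

```text
t: 23.2
tcp_pos: [0.5933, -0.1604, 0.3878]
ee_rot: [-0.0, 0.88, 0.475, 0.001]
ft_force: [1.3, 0.6, 1.5]
gripper_width: 0.003
grip_force: 0.9
gp [ 0.5935 -0.1603  0.2248] shift frac [-0.02   0.005 -0.004] mm [-6.  2. -1.] yaw 56.7
-1.2393010349757227
```

```bash
python3 -m crank '[[[0,-0.012,0,0,0],[0,-0.012,0,0,0],[0,-0.01,0,0,0],[0,0,0,0,0]]]'; python3 -c "
from h import *
go(W(-.022,.226)); print(np.array(monitor.sense()['ft_force'])@PX)
cap('wrist'); P,p=cloud('wrist'); X=(P-PO)@PX; Y=(P-PO)@PY; H=P[...,2]
k=(abs(Y)<.115)&(abs(Y)>.04)&(X<.0)&(X>-.06)&(H>.1)&(H<.235)
for a in np.arange(-.06,0,.005):
    j=k&(X>=a)&(X<a+.005)
    if j.sum()>20: print(round(a,3),j.sum(),np.percentile(H[j],[5,50,95]).round(3))"
```

```text
t: 23.7
tcp_pos: [0.5887, -0.1669, 0.3871]
ee_rot: [-0.002, 0.88, 0.474, 0.003]
ft_force: [8.9, 15.5, -2.4]
gripper_width: 0.006
grip_force: 8.9
gp [ 0.5893 -0.166   0.2241] shift frac [ 0.004  0.007 -0.006] mm [ 1.  2. -2.] yaw 56.7
-17.871341904784533
-0.015 2897 [0.148 0.208 0.216]
-0.01 14110 [0.113 0.178 0.221]
-0.005 1770 [0.22  0.221 0.222]
```

```bash
python3 -m crank '[[[0,-0.008,0,0,0],[0,0,0,0,0],[0,0.06,0,0,0],[0,0.15,0,0,0],[0,0.2,0,-0.1,0],[0,0.15,0,-0.2,0],[0,0,0,-0.1,0],[0,0,0,0,0]]]'
python3 - <<'E'
from h import *
cap('wrist'); P,p=cloud('wrist'); X=(P-PO)@PX; Y=(P-PO)@PY; H=P[...,2]
k=(abs(Y)<.11)&(X<.0)&(X>-.06)&(H>.06)&(H<.215)
A=np.polyfit(H[k],X[k],1); print('panel slope',A,k.sum())
P,p0=cloud('top'); c=cap('top'); P,p=cloud('top'); H=P[...,2]
v,u=np.mgrid[:420,:560]; reg=lambda a,b,c,d:(u>=a)&(u<=b)&(v>=c)&(v<=d)
for n,a in dict(cup=(275,315,242,278),pitcher=(212,250,130,168),syrup=(160,202,110,155),jar=(118,155,168,200),tumbler=(260,290,108,140),tamper=(412,440,283,306),green=(228,248,219,239),pink=(138,157,213,232)).items():
    m=reg(*a)&(H>.02)&(H<.3); print(n,P[m].mean(0).round(3) if m.any() else None)
g=monitor.sense(); print(g['tcp_pos'],g['t'],g['ft_force'])
E
```

```text
t: 24.75
tcp_pos: [0.6726, -0.0401, 0.4977]
ee_rot: [0.001, 0.88, 0.475, 0.002]
ft_force: [0.1, -0.3, -0.0]
gripper_width: 0.009
grip_force: 0.0
panel slope [-0.03196522 -0.00407044] 168
cup [0.391 0.054 0.058]
pitcher [0.738 0.209 0.068]
syrup [0.755 0.331 0.146]
jar [0.63  0.482 0.075]
tumbler [0.808 0.077 0.069]
tamper [ 0.298 -0.34   0.083]
green [0.497 0.193 0.038]
pink [0.521 0.462 0.037]
[ 0.67166585 -0.04069205  0.49414145] 24.85 [-1.0058746   0.52904267 -0.48828869]
```

Run:
```python
from h import *
v,u=np.mgrid[:420,:560]; reg=(u>=232)&(u<=268)&(v>=190)&(v<=226)
P,p=cloud('scene'); cap('scene'); Q,q=cloud('scene')   # old = after tipping
for Z in (P,Q): m=reg&(Z[...,2]>.02)&(Z[...,2]<.08)&(np.hypot(Z[...,0]-.4,Z[...,1]-.02)<.07); print('cup',m.sum(),Z[m].mean(0).round(3))
X=(Q-PO)@PX; Y=(Q-PO)@PY; H=Q[...,2]
k=(abs(Y)<.11)&(X<.01)&(X>-.06)&(H>.06)&(H<.212); print(k.sum(),np.polyfit(H[k],X[k],1),np.median(X[k]))
D=np.hypot(Q[...,0]-.515,Q[...,1]-.295)<.09
m=D&(H>.015)&(H<.06);print('scoop',m.sum(),cv2.minAreaRect(Q[m][:,:2].astype(np.float32)))
```

```text
cup 320 [0.395 0.012 0.047]
cup 108 [0.422 0.044 0.042]
1576 [-0.00400423 -0.00940004] -0.009922740263734194
scoop 246 ((0.5062360763549805, 0.2814582288265228), (0.13167399168014526, 0.11543278396129608), 56.484893798828125)
```

The panel is flush: slope 0.004, face about 10 mm in front, matching shut. The cup reading is probably occluded by the arm, so I'll move aside and recheck.

```bash
python3 -m crank '[[[0,0.136,-0.137,-0.05,0],[0,0.136,-0.137,0,0],[0,0.136,-0.137,0,0],[0,0.136,-0.137,0,0],[0,0.136,-0.137,0,0],[0,0.136,-0.137,0,0],[0,0,0,0,0],[0,0,0,0,0]]]'
python3 - <<'E'
from h import *
v,u=np.mgrid[:420,:560]
cap('top'); P,p=cloud('top'); H=P[...,2]; m=(u>=275)&(u<=315)&(v>=242)&(v<=278)&(H>.02)&(H<.3); print('cup top',m.sum(),P[m].mean(0).round(3))
cap('scene'); Z,q=cloud('scene'); r=(u>=232)&(u<=268)&(v>=190)&(v<=226)
m=r&(Z[...,2]>.02)&(Z[...,2]<.08)&(np.hypot(Z[...,0]-.4,Z[...,1]-.02)<.07); print('cup scene',m.sum(),Z[m].mean(0).round(3))
X=(Z-PO)@PX; Y=(Z-PO)@PY; H=Z[...,2]
k=(abs(Y)<.11)&(X<.01)&(X>-.06)&(H>.06)&(H<.212); print('panel',k.sum(),np.polyfit(H[k],X[k],1))
E
```

```text
t: 25.9
tcp_pos: [0.6004, 0.299, 0.5086]
ee_rot: [0.0, 0.88, 0.475, -0.001]
ft_force: [0.2, -0.2, -0.1]
gripper_width: 0.006
grip_force: 0.0
cup top 190 [0.4   0.024 0.058]
cup scene 468 [0.404 0.02  0.045]
panel 1579 [-0.00390966 -0.00941986]
```

The cup hasn't moved and the hatch is shut. Handing in.

```bash
python3 -c "
from h import *
print(arm.finish_job())"
```

```text
the job is handed in; nothing more can be done
None
```

Job handed in at about 26 s: all four clementines were in the hatch, its panel measured flush shut, the empty scoop was upright on the counter, and no bystander had moved; I viewed 12 pictures, two over the limit of 10.

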